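# Hook the return spring onto the tray slide

### The arm

A 6-joint arm with a two-finger parallel gripper is mounted at the origin on a cart in front of the work surface, level with it; the furniture and walls round the work are solid. World frame = base frame: x ahead of the robot, y to its left, z up, the work surface at z = 0. Lengths are in m, angles in rad, forces in N, time in s.
With the tool pointing down it reaches from about 0.275 to 0.875 m from the base axis. Payload 12.5 kg.
Tool frame: the origin (TCP) lies at the very end of the fingers, on their centre line; the grasp point (between the pads) lies 19 mm behind it; z points along the fingers, y is the line along which they close (so a half turn about z gives the same grasp; the last joint's range is limited). The gripper opens to 85 mm and grips with 20 to 120 N. Pads are 22 mm wide; open, the fingers measure 114 mm over their backs; the gripper's body (76 mm by 85 mm) begins 54 mm behind the grasp point. The pads swing forward as they close: fully open they stand 13 mm farther back than shut.
Start: joints at [-1.298, 0.351, 1.652, -0, 1.139, -0.085], TCP at [0.193, -0.515, 0.231] pointing down, gripper open.
Joint ranges: [-2.75, 2.75], [-0.79, 2.1], [0.01, 2.65], [-1.57, 4.71], [0.07, 3.14], [-2.87, 2.87]. Speed limits (rad/s): [2.22, 2.22, 2.79, 3.14, 3.14, 3.14].

### API

Orientations are given as a 3x3 rotation matrix whose columns are the frame's x, y, z axes.
In Python, from bench import manip gives the robot as it stands. Calls block until the motion is done:
- manip.move_ptp(position, orientation): joint-space move of the TCP to a pose.
- manip.move_l(position, attitude=None, max_speed=0.15): straight line of the TCP; attitude=None keeps the orientation; max_speed is the mean speed in m/s.
- manip.move_j(angles): joint-space move.
- manip.set_gripper(opening, effort=None): opening from 0.0 (shut) to 1.0 (fully open); effort is the grip in N (None keeps the last); returns when the fingers have stopped.
- manip.dwell(seconds).
- manip.inverse_kinematics(position, orientation): joint angles nearest the present ones, or None.
- manip.grab_frame(name): name is "scene" or "side" or "wrist"; returns (picture, depth): 420x560x3 uint8, red, green, blue; 420x560 float32, m along the optical axis (not along the pixel's ray), 0 where there is no reading.
- manip.get_calibration(name): a dict with "camera_matrix" (3x3 intrinsics, pixels), "R" (3x3) and "t" (3): a world point X has camera coordinates R X + t. Camera axes: x right, y down, z forward; pixel columns grow to the right and rows downward; lengths in m; the calibration is good to about 2 mm. A picture is of the moment at which its call begins: read the wrist's pose just before it. get_calibration takes no time and is no camera call; for the wrist camera it gives the pose at the moment of the call.
A pose or a line that the arm cannot do raises manip.Unreachable and nothing moves.
- manip.sign_off(): hands the job in; it is judged then, once.
Trained networks look in the newest picture that a camera, given by its name, has taken for a name from the list of things; names that differ only in an ending like _2 or _b are one class to them, and where a whole thing is asked for, a point or a joint stands for the part that bears it (a point fixed in the world has none). Each returns a list of dicts, best first, with "confidence" (0 to 1); they miss things now and then, are a little off and sometimes report something else, mostly with a low value. They report only what shows in the picture. A call takes as long as a camera call.
- manip.look_for(camera, name): "at" ([x, y, z] in m, in world coordinates, good to about 4 mm: the middle of the surface that is visible of it).
Readings, each from a call of its own:
- manip.current_time(): time.
- manip.current_qpos(): joint angles.
- manip.current_joint_vel(): joint speeds.
- manip.current_joint_torque(): joint torques, N m.
- manip.current_ee_pos(): TCP position.
- manip.current_tcp_rot(): TCP orientation.
- manip.current_force(): force on the tool from outside, world axes, zero at the start.
- manip.current_ft_torque(): the same for the moment, N m.
- manip.current_grip_width(): opening from 0.0 (shut) to 1.0 (fully open).
- manip.current_grip_force(): force on a finger pad.
Only numpy, scipy, OpenCV 4.12 (cv2) and the standard library are available. Lean on these libraries where they do the work, as an engineer would, in place of code of your own. Each camera call takes 0.05 s, during which the arm holds its last target. There are 200 camera calls.

### The job

Take the tension spring from its parking stand and fit it to the tray slide: first, with the spring still slack, put its hook leg fully down into the hole of the anchor block, feeling gently for the hole because the block's setting is not known exactly; then stretch the spring and drop its eye over the headed post, all the way down, so that it stays there under tension. Do not press hard on the anchor block or the carriage (25 N at most), never stretch the spring by more than 48 mm, and leave the things around the work where they are.

Things in the scene. Friction and masses are not known exactly. Their poses are not given: they have to be found in the camera images.
- spring: Steel tension spring, 120 g, level, always straight (inner rod). Origin on the hook leg's axis at the flange's underside, x along the spring to the eye, z up. Coil 16 mm across on the line z = 12 mm, x = 19 to 77 mm when slack. At the start it stands in a grey parking stand, leg in a 13 mm wide hole, flange (20 mm across, 4 thick) and eye on ledges 32 mm above the desk.
- pin_tip (a point): Lowest point of the hook leg: a round steel leg, 6 mm in diameter with a ball-shaped tip, that points straight down from the spring's origin, 24 mm long.
- hook_blade (a point): Middle of the upper edge of the upright flat grip blade right above the hook leg: 24 mm long (along the spring's x), 10 mm thick, its upper edge 40 mm above the flange's underside.
- eye_blade (a point): Middle of the upper edge of the like grip blade (24 x 10 mm, upper edge 40 mm above the eye's underside) of the eye end, 32 mm behind the middle of the eye; it moves with the eye.
- eye (a point): Middle of the eye, at its underside: a flat level ring at the spring's other end, inner diameter 16 mm, outer 24 mm, 3 mm thick, underside level with that of the flange; 124 mm from the hook leg when slack.
- eye_end (a joint): Stretch of the spring in m: 0 slack, positive as the eye moves away from the hook leg; end of travel 0.055. Tension about 2.2 N at the start of the stretch, growing by 0.18 N per mm.
- slide_base: Fixed tray slide, aluminium base plate 250 x 64 mm on the desk: origin at its middle on the desk, x along the plate from the anchor block (near its -x end) to the post, z up. On its +x half stands a fixed grey carriage, flat top 40 mm above the desk (x = 12 to 96 mm, 44 mm wide), with the headed post.
- anchor_zero (a point): Zero point of the adjustable anchor block (dark steel, 36 x 36 mm, level top 40 mm above the desk), at the height of its top. Axes as slide_base. One vertical hole 9 mm in diameter, 30 mm deep, 1 mm chamfer, in the middle of the top. The block is clamped so that the hole lies anywhere from 4 to 16 mm from this point along +x (y = 0); the setting is not reported.
- post_foot (a point): Foot of the post on the carriage top, 165 mm from anchor_zero along the plate. Post 8 mm in diameter, its head 12 mm in diameter, 5 to 7.5 mm above the foot. The spring is stiff against bending: the hook leg must stay in its hole as the eye is lifted over the head. The eye passes over the head only when centred on it within about 2 mm; tension then draws it 4 mm back, under the head.
- spanner: Open-ended spanner, 144 mm long, on the desk; a bystander.
- box_septa: Small carton 62 x 62 x 45 mm on the desk; a bystander.
- beaker_50: Glass beaker 47 mm across, 58 mm high, on the desk; a bystander.

How it is judged:
On the way:
1. the hook leg is at least 15 mm down in the anchor's hole while the spring is still slack (stretch under 8 mm) (z of pin_tip in the frame of anchor_zero below -0.015 m and x of pin_tip in the frame of anchor_zero between 0 and 0.02 m and y of pin_tip in the frame of anchor_zero between -0.006 and 0.006 m and value of joint eye_end below 0.008 m), for 0.2 s.
At the end, for the whole second after the job is handed in: Hook leg at least 15 mm down in the anchor hole (0 to 20 mm from anchor_zero along the plate, 6 mm across); eye round the post (centres within 6.5 mm), its underside within 3.5 mm of the carriage top; spring stretched over 12 mm, level within 0.12 rad, at rest (z of pin_tip in the frame of anchor_zero below -0.015 m and x of pin_tip in the frame of anchor_zero between 0 and 0.02 m and y of pin_tip in the frame of anchor_zero between -0.006 and 0.006 m and horizontal distance between eye and post_foot below 0.0065 m and z of eye in the frame of post_foot below 0.0035 m and value of joint eye_end above 0.012 m and linear speed of spring below 0.02 m/s and angle between spring's own z axis and vertical below 0.12 rad); the robot touches nothing.
It fails at once if the spring is pressed on the anchor block with more than 25 N (contact force between spring and anchor above 25 N).
It fails at once if the spring is pressed on the slide, its carriage or post with more than 25 N (contact force between spring and slide_base above 25 N).
It fails at once if the spring is stretched by more than 48 mm (value of joint eye_end above 0.048 m).
It fails at once if a bystander (spanner, carton or beaker) is moved by more than 20 mm (distance of any of spanner, box_septa, beaker_50 from where it was at the start of the episode above 0.02 m).
It also fails if it takes over 58 s, if anything falls off the work surface, if the arm or the gripper's body presses on something with over 40 N, if the wrist force passes 120 N, or if a joint passes its speed limit or range.

## Working session

There is one attempt and no reset: what is moved stays moved. The work goes in short steps, each a Python script; the robot and the scene stay as the last script left them, time stands still between calls to the robot, and variables do not carry over. Pictures are saved under pics/ and viewed, at most 10 in all, crops included, and the job is handed in when it is done.

```bash
mkdir -p pics; ls; python3 - <<'E'
from bench import manip as m
import cv2,numpy as np
for c in ("scene","side"):
    im,d=m.grab_frame(c); cv2.imwrite(f"pics/{c}0.png",im[:,:,::-1]); np.save(f"pics/{c}0d.npy",d); np.savez(f"pics/{c}0c.npz",**m.get_calibration(c))
    for n in ("spring","slide_base","hook_blade","eye_blade","eye","spanner","box_septa","beaker_50","pin_tip","anchor_zero","post_foot"):
        try: r=m.look_for(c,n)
        except Exception as e: r=repr(e)[:80]; print(c,n,r); continue
        print(c,n,[(np.round(q["at"],3).tolist(),round(q["confidence"],2)) for q in r[:2]])
print(m.current_time())
E
```

```text
pics
scene spring [([0.515, -0.247, 0.047], 0.73)]
scene slide_base [([0.545, 0.113, 0.013], 0.75), ([0.661, -0.206, 0.011], 0.17)]
scene hook_blade [([0.519, -0.249, 0.058], 0.82), ([0.543, 0.113, 0.01], 0.63)]
scene eye_blade [([0.521, -0.214, 0.046], 0.65)]
scene eye [([0.526, -0.214, 0.049], 0.62), ([0.516, -0.25, 0.05], 0.57)]
scene spanner [([0.658, -0.211, 0.008], 0.65)]
scene box_septa [([0.68, -0.022, 0.035], 0.62)]
scene beaker_50 [([0.69, 0.096, 0.041], 0.72)]
scene pin_tip [([0.512, -0.255, 0.052], 0.63)]
scene anchor_zero []
scene post_foot [([0.54, 0.114, 0.011], 0.56)]
side spring [([0.516, -0.246, 0.047], 0.76)]
side slide_base [([0.539, 0.119, 0.013], 0.94)]
side hook_blade [([0.52, -0.242, 0.052], 0.63)]
side eye_blade [([0.528, -0.212, 0.048], 0.64)]
side eye [([0.529, -0.213, 0.05], 0.45)]
side spanner [([0.661, -0.206, 0.01], 0.57), ([0.516, -0.243, 0.054], 0.19)]
side box_septa [([0.681, -0.022, 0.041], 0.72)]
side beaker_50 [([0.698, 0.101, 0.039], 0.93)]
side pin_tip [([0.516, -0.24, 0.053], 0.59)]
side anchor_zero [([0.544, 0.125, 0.01], 0.87)]
side post_foot [([0.545, 0.122, 0.011], 0.95), ([0.528, -0.211, 0.048], 0.67)]
1.2
```

View pics/scene0.png

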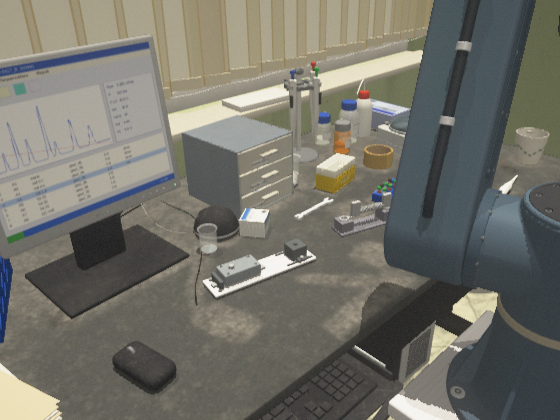

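View pics/side0.png

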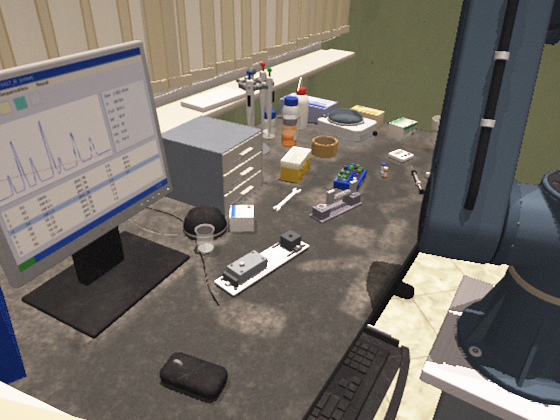

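The scene shows the slide with its anchor block at the right end (px 295,248 in scene) and its carriage at the left (235,270). The stand with the spring is at about (360,215). I'll take close-ups with the wrist camera.

```bash
cat > h.py <<'E'
from bench import manip as m
import cv2,numpy as np
def Rd(a): # tool down, tool x at yaw a
    c,s=np.cos(a),np.sin(a); return np.array([[c,s,0],[s,-c,0],[0,0,-1.]])
def snap(n):
    K=m.get_calibration("wrist"); im,d=m.grab_frame("wrist")
    cv2.imwrite(f"pics/{n}.png",im[:,:,::-1]); np.savez(f"pics/{n}.npz",d=d,im=im,**K); return K
def load(n):
    z=np.load(f"pics/{n}.npz"); d=z["d"]; K=z["camera_matrix"]
    v,u=np.mgrid[:d.shape[0],:d.shape[1]]
    P=np.stack([(u-K[0,2])/K[0,0]*d,(v-K[1,2])/K[1,1]*d,d],-1)
    return z["im"],d,(P-z["t"])@z["R"],z   # world points per pixel
E
python3 - <<'E'
from h import *
R0=m.current_tcp_rot(); p=m.current_ee_pos(); K=m.get_calibration("wrist")
C=-K["R"].T@K["t"]; print(R0.round(3),(R0.T@(C-p)).round(3),(R0.T@K["R"][2]).round(3),K["camera_matrix"].round(1))
off=(R0.T@(C-p)); ax=R0.T@K["R"][2]
def aim(T,yaw,h):
    R=Rd(yaw); o=R@off; a=R@ax
    tz=h; k=(T[2]-tz-o[2])/a[2]
    return np.array([T[0]-o[0]-k*a[0],T[1]-o[1]-k*a[1],tz]),R
y0=np.arctan2(R0[1,0],R0[0,0]); print(y0)
for n,T,y in (("spr",[0.52,-0.23,0.05],0),("sl",[0.54,0.115,0.04],0)):
    for yy in (y,y+np.pi):
        P,R=aim(T,yy,0.20); print(n,yy,P.round(3))
        try: m.move_ptp(P,R); break
        except m.Unreachable as e: print("unreach",e)
    snap(n); print(m.current_time())
    for q in ("spring","hook_blade","eye_blade","eye","anchor_zero","post_foot","slide_base"):
        print(q,[(np.round(r["at"],3).tolist(),round(r["confidence"],2)) for r in m.look_for("wrist",q)[:2]])
a=[cv2.imread(f"pics/{n}.png") for n in("spr","sl")]
E
```

```text
[[ 0.937  0.35   0.   ]
 [ 0.35  -0.937 -0.   ]
 [ 0.     0.    -1.   ]] [ 0.08  -0.001 -0.143] [-0.307  0.001  0.952] [[330.8   0.  281.5]
 [  0.  330.8 207.2]
 [  0.    0.    1. ]]
0.35781005979280095
spr 0 [ 0.535 -0.231  0.2  ]
2.8833
spring [([0.518, -0.256, 0.05], 0.57)]
hook_blade [([0.522, -0.255, 0.051], 0.96), ([0.674, -0.041, 0.046], 0.74)]
eye_blade [([0.532, -0.214, 0.048], 0.73)]
eye [([0.532, -0.216, 0.049], 0.92)]
anchor_zero [([0.548, 0.02, 0.012], 0.72)]
post_foot [([0.542, 0.027, 0.006], 0.59)]
slide_base [([0.54, 0.028, 0.009], 0.9)]
sl 0 [0.558 0.114 0.2  ]
4.5833
spring []
hook_blade []
eye_blade []
eye []
anchor_zero [([0.558, 0.094, 0.014], 0.61)]
post_foot [([0.557, 0.1, 0.008], 0.81)]
slide_base [([0.559, 0.1, 0.01], 0.86)]
```

View pics/spr.png

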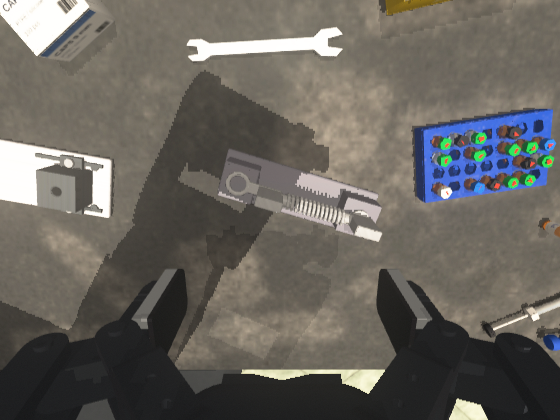

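View pics/sl.png

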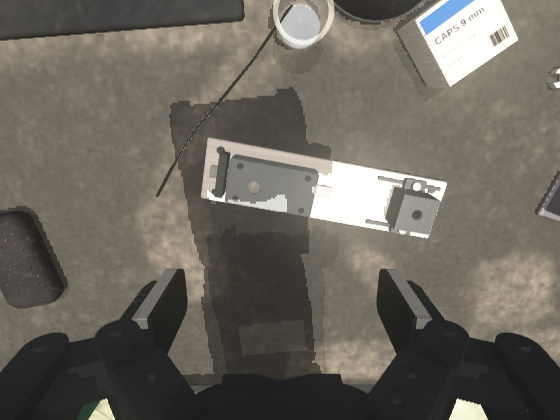

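The wrist pictures show:
- **Spring:** eye ring at (237,184), hook blade top around (367,233).
- **Slide:** post head at (254,187), anchor hole at (417,215).

I'll turn these into positions next.

```bash
cat >> h.py <<'E'
def onplane(z,uv,h):
    K,R,t=z["camera_matrix"],z["R"],z["t"]; C=-R.T@t
    r=R.T@np.linalg.inv(K)@np.array([uv[0],uv[1],1.]); return C+r*(h-C[2])/r[2]
E
python3 - <<'E'
from h import *
from scipy import ndimage as nd
im,d,W,z=load("sl")
print("hole",onplane(z,(417,215),.04).round(4),"post",onplane(z,(254,187),.0475).round(4))
x,y,zz=W[...,0],W[...,1],W[...,2]
reg=np.zeros(d.shape,bool); reg[130:250,195:455]=1
for n,lo,hi in(("car/anc top",.035,.0435),("head",.045,.055),("plate",.003,.018)):
    mk=reg&(zz>lo)&(zz<hi); L,k=nd.label(mk)
    for i in range(1,k+1):
        q=L==i
        if q.sum()<25: continue
        (c,s,a)=cv2.minAreaRect((W[q][:,:2]*1000).astype(np.float32)); print(n,q.sum(),np.round(c,1),np.round(s,1),round(a,1),"medz",np.median(zz[q]).round(4))
im,d,W,z=load("spr"); zz=W[...,2]
print("eye",onplane(z,(237,184),.035).round(4))
reg=np.zeros(d.shape,bool); reg[140:250,210:390]=1
for n,lo,hi in(("blades",.062,.082),("z36",.030,.04)):
    mk=reg&(zz>lo)&(zz<hi); L,k=nd.label(mk)
    for i in range(1,k+1):
        q=L==i
        if q.sum()<25: continue
        (c,s,a)=cv2.minAreaRect((W[q][:,:2]*1000).astype(np.float32)); v,u=np.nonzero(q); print(n,q.sum(),np.round(c,1),np.round(s,1),round(a,1),"medz",np.median(zz[q]).round(4),"maxz",zz[q].max().round(4),u.min(),u.max(),v.min(),v.max())
a=cv2.imread("pics/spr.png")[130:255,210:395]; b=cv2.imread("pics/sl.png")[130:255,200:460]
a=cv2.resize(a,None,fx=3,fy=3,interpolation=2)[:,:555]; b=cv2.resize(b,None,fx=2.1,fy=2.1,interpolation=2)
cv2.imwrite("pics/zoom.png",np.vstack([np.pad(a,((0,0),(0,b.shape[1]-a.shape[1] if b.shape[1]>a.shape[1] else 0),(0,0))),np.pad(b,((0,0),(0,max(0,a.shape[1]-b.shape[1])),(0,0)))])[:600])
E
```

```text
hole [ 0.5317 -0.0171  0.04  ] post [0.5619 0.1398 0.0475]
car/anc top 3892 [558.5 124.6] [83.9 44.5] 79.3 medz 0.0406
car/anc top 1402 [531.8 -16.4] [37.9 36.9] 79.5 medz 0.0406
head 127 [561.7 140.3] [11.3 11.1] 13.2 medz 0.0475
plate 7466 [548.6  71.7] [249.6  64.3] 79.3 medz 0.0108
plate 69 [499.7 -30.4] [28.9  5.1] 74.1 medz 0.0108
eye [ 0.5378 -0.1878  0.035 ]
blades 384 [ 529.  -218.8] [23.9 10. ] 72.5 medz 0.0722 maxz 0.0743 254 282 193 213
blades 385 [ 501.9 -306.3] [23.9 10.3] 73.2 medz 0.0722 maxz 0.074 352 381 222 241
z36 1350 [ 534.6 -200.3] [59.  36.1] 73.0 medz 0.033 maxz 0.0396 217 281 161 204
z36 554 [ 510.9 -309.6] [36.7 17.4] 72.1 medz 0.0328 maxz 0.0393 343 381 197 223
z36 118 [ 491.1 -294.6] [19.   8.9] 72.3 medz 0.0327 maxz 0.0353 335 353 224 234
```

View pics/zoom.png

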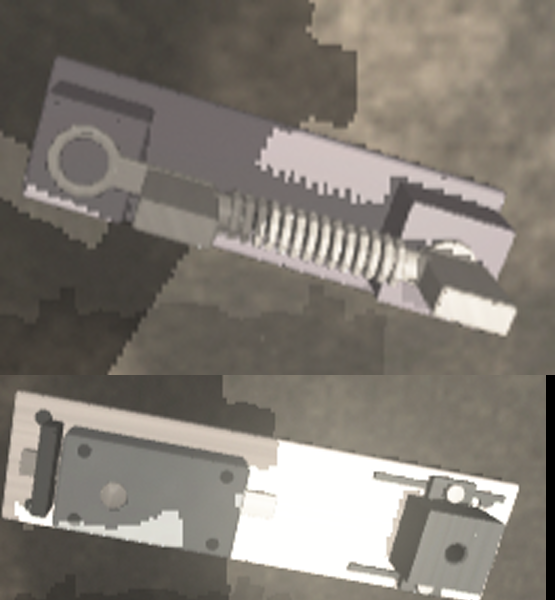

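```bash
python3 - <<'E'
from h import *
ys=np.radians(72.8); yl=np.radians(79.3)
for a in(0,np.pi):
    print(a,[None if q is None else np.round(q,2).tolist() for q in (m.inverse_kinematics(p,Rd(y-a)) for p,y in (([.5019,-.3063,.042],ys),([.5019,-.3063,.14],ys),([.5318,-.0167,.05],yl),([.55,.12,.05],yl)))])
m.set_gripper(0.6,100)
m.move_ptp([.5019,-.3063,.11],Rd(ys)); m.move_l([.5019,-.3063,.042]); print(m.current_time(),m.current_force().round(2))
m.set_gripper(0.0,100); print(m.current_time(),m.current_grip_width(),m.current_grip_force(),m.current_force().round(2))
m.move_l([.5019,-.3063,.12]); print(m.current_force().round(2),m.current_ft_torque().round(3))
m.move_ptp([.5318,-.0167,.115],Rd(yl)); print(m.current_time(),m.current_force().round(2),m.current_ft_torque().round(3),m.current_ee_pos().round(4)); snap("held"); print(m.current_time())
im,d,W,z=load("held"); W2=(W-np.array([.5318,-.0167,.0]))@np.array([[np.cos(yl),-np.sin(yl),0],[np.sin(yl),np.cos(yl),0],[0,0,1]])
# eye end cloud in spring frame
q=(abs(W2[...,1])<.03)&(W2[...,0]>.07)&(W2[...,0]<.15)&(W2[...,2]>.07)
P=W2[q]; print(len(P))
for lo,hi in((.08,.105),(.112,.14)):
    p=P[(P[:,0]>lo)&(P[:,0]<hi)]; print(lo,p.min(0).round(4),p.max(0).round(4),np.median(p,0).round(4))
E
```

```text
0 [[-0.63, 0.67, 1.68, -0.0, 0.8, -0.33], [-0.63, 0.52, 1.63, -0.0, 0.99, -0.33], [-0.12, 0.58, 1.83, -0.0, 0.74, 0.07], [0.13, 0.62, 1.74, -0.0, 0.78, 0.32]]
3.141592653589793 [[-0.63, 0.67, 1.68, -0.0, 0.8, 2.81], [-0.63, 0.52, 1.63, -0.0, 0.99, 2.81], None, [0.13, 0.62, 1.74, -0.0, 0.78, -2.82]]
7.725 [0.76 0.65 0.88]
8.1833 0.09987324810593194 97.79651284217834 [0.25 1.1  7.14]
[-0.5   0.52 -1.24] [-0.048 -0.01   0.072]
9.9667 [ 0.38 -0.73 -1.65] [-0.059 -0.015 -0.058] [ 0.532  -0.0176  0.1148]
10.0167
4845
0.08 [ 0.0801 -0.0057  0.1418] [0.1025 0.0043 0.1464] [ 0.0916 -0.0007  0.1443]
0.112 [ 0.112  -0.0112  0.1043] [0.1179 0.0101 0.1092] [ 0.1145 -0.0007  0.1072]
```

View pics/held.png

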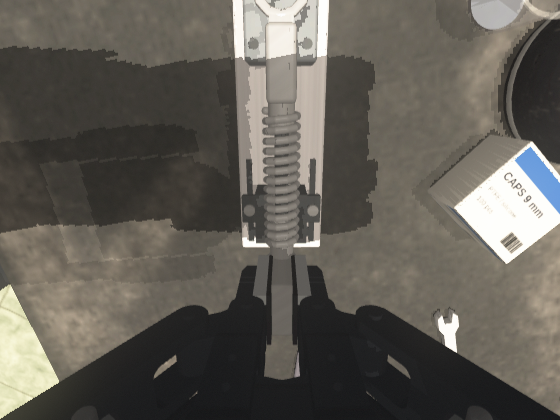

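The hook blade is firmly gripped and the spring is level. The eye blade shows at (281,60), aligned along the slide. Next is a gentle stepped descent with force feeling.

```bash
cat > ins.py <<'E'
from h import *
yl=np.radians(79.3); U=np.array([np.cos(yl),np.sin(yl),0]); V=np.array([-U[1],U[0],0])
H=np.array([.5318,-.0167,0.])
def go(s,v,z,sp=.03): m.move_l(H+U*s+V*v+[0,0,z],None,sp)
if __name__=="__main__":
    m.move_l(H+[0,0,.079],Rd(yl),.08); m.dwell(.2); b=np.mean([m.current_force() for _ in range(5)],0); t0=m.current_time(); print(t0,b.round(2),m.current_ee_pos().round(4))
    z=.079; s=v=0.; cand=[(0,0),(1.5,0),(-1.5,0),(0,1.5),(0,-1.5),(3,0),(-3,0),(2,1.5),(-2,1.5),(2,-1.5),(-2,-1.5),(4.5,0),(-4.5,0)]; k=0; log=[]
    while z>.0505 and m.current_time()<t0+14:
        z=max(z-(.0006 if z>.069 else .002),.0505); go(s,v,z); f=m.current_force()-b; fs,fv=f@U,f@V; log.append((round(z*1e3,1),round(s*1e3,1),round(v*1e3,1),*np.round([fs,fv,f[2]],1)))
        if f[2]>5 and z>.0675:
            k+=1
            if k==len(cand): break
            z=.0765; go(s,v,z); s,v=np.array(cand[k])*1e-3; go(s,v,z); print("contact",log[-1])
        elif f[2]>9: print("stop",log[-1]); break
        elif z<.071:
            s+=np.clip(fs*1e-4,-4e-4,4e-4)*(abs(fs)>1.5); v+=np.clip(fv*1e-4,-4e-4,4e-4)*(abs(fv)>1.5)
    print(*log[-32:],sep="\n"); print(m.current_time(),s,v,m.current_ee_pos().round(4))
E
python3 ins.py
```

```text
10.8167 [ 0.66 -0.91 -1.15] [ 0.5321 -0.0167  0.0794]
(78.4, 0.0, 0.0, np.float64(0.9), np.float64(-0.3), np.float64(-0.0))
(77.8, 0.0, 0.0, np.float64(1.1), np.float64(0.5), np.float64(0.3))
(77.2, 0.0, 0.0, np.float64(1.3), np.float64(1.4), np.float64(0.6))
(76.6, 0.0, 0.0, np.float64(0.2), np.float64(1.4), np.float64(0.3))
(76.0, 0.0, 0.0, np.float64(-0.0), np.float64(0.4), np.float64(-0.7))
(75.4, 0.0, 0.0, np.float64(0.9), np.float64(0.3), np.float64(0.1))
(74.8, 0.0, 0.0, np.float64(0.6), np.float64(1.8), np.float64(0.2))
(74.2, 0.0, 0.0, np.float64(0.2), np.float64(0.8), np.float64(-0.2))
(73.6, 0.0, 0.0, np.float64(0.9), np.float64(0.0), np.float64(0.5))
(73.0, 0.0, 0.0, np.float64(0.5), np.float64(0.2), np.float64(-0.1))
(72.4, 0.0, 0.0, np.float64(0.9), np.float64(0.9), np.float64(0.3))
(71.8, 0.0, 0.0, np.float64(1.5), np.float64(0.8), np.float64(-0.2))
(71.2, 0.0, 0.0, np.float64(0.7), np.float64(0.9), np.float64(-0.1))
(70.6, 0.0, 0.0, np.float64(0.7), np.float64(0.8), np.float64(-0.3))
(70.0, np.float64(0.0), np.float64(0.0), np.float64(0.6), np.float64(0.4), np.float64
[... 494 characters left out ...]
 np.float64(0.0), np.float64(1.1), np.float64(0.7), np.float64(0.1))
(58.8, np.float64(0.3), np.float64(0.0), np.float64(0.7), np.float64(0.7), np.float64(-0.8))
(56.8, np.float64(0.3), np.float64(0.0), np.float64(0.9), np.float64(0.5), np.float64(0.2))
(54.8, np.float64(0.3), np.float64(0.0), np.float64(0.4), np.float64(0.6), np.float64(-0.0))
(52.8, np.float64(0.3), np.float64(0.0), np.float64(1.1), np.float64(1.2), np.float64(0.1))
(50.8, np.float64(0.3), np.float64(0.0), np.float64(1.3), np.float64(0.9), np.float64(3.7))
(50.5, np.float64(0.3), np.float64(0.0), np.float64(0.4), np.float64(2.2), np.float64(8.1))
17.5667 0.0003128105706189932 0.0002225080658622507 [ 0.5321 -0.0164  0.051 ]
```

```bash
python3 - <<'E'
from ins import *
from scipy import ndimage as nd
p=m.current_ee_pos(); m.set_gripper(.5,100); m.move_l(H+U*.0003+[0,0,.095],None,.15)
m.move_l(H+U*.0915+[0,0,.11],None,.2); m.dwell(.1); print(m.current_time(),m.current_force().round(2),m.current_ee_pos().round(4)); snap("eye")
im,d,W,z=load("eye"); W2=(W-H)@np.array([U,V,[0,0,1]]).T
def comp(n,lo,hi,x0,x1,yw=.02):
    q=(W2[...,2]>lo)&(W2[...,2]<hi)&(W2[...,0]>x0)&(W2[...,0]<x1)&(abs(W2[...,1])<yw); L,k=nd.label(q)
    for i in range(1,k+1):
        g=L==i
        if g.sum()<40: continue
        P=W2[g]; c,s,a=cv2.minAreaRect((P[:,:2]*1000).astype(np.float32)); print(n,g.sum(),np.round(c,1),np.round(s,1),round(a,1),np.median(P[:,2]).round(4))
comp("blade",.074,.09,.06,.12); comp("hookbl",.074,.09,-.03,.03); comp("head",.0455,.052,.14,.18); comp("ring",.042,.0455,.108,.14); comp("car",.037,.042,.07,.2,.03)
E
```

```text
19.15 [ 0.35 -0.39 -0.08] [0.5483 0.0721 0.1094]
blade 707 [92.3 -0.5] [ 9.3 24.2] 90.0 0.0806
hookbl 403 [ 4.3 -0.8] [ 9.9 17.8] 89.8 0.0804
head 307 [159.7  -0.3] [11.5 11.2] 88.8 0.0476
ring 664 [122.1  -1.4] [27.2 23.5] 30.0 0.0436
car 7410 [143.4  -0.2] [44.1 83.6] 90.0 0.0406
car 437 [123.5  -0.5] [15.3 15.1] 46.7 0.0407
```

View pics/eye.png

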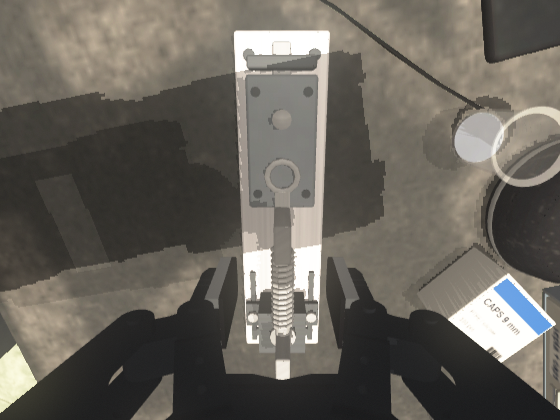

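The leg is seated. The eye sits at (282,177), the post head is at (282,119), and everything is collinear, so a stretch of about 35.5 mm is needed. Next I grip the eye blade, lift along an arc and stretch.

```bash
cat > st.py <<'E'
from ins import *
from scipy.spatial.transform import Rotation as Ro
def eye_pose(se,h,v=-.0004,off=.032):
    P0=H+U*-.005+[0,0,.040]; th=np.arctan2(h,se+.005); R=Ro.from_rotvec(-V*th).as_matrix()
    e=P0+U*(se+.005)+V*v+np.array([0,0,h])
    return e+R@(-U*off+np.array([0,0,.0105])),R@Rd(yl)
def goe(se,h,sp=.04,**k): p,R=eye_pose(se,h,**k); m.move_l(p,R,sp); return m.current_force(),m.current_ee_pos()-p
E
python3 - <<'E'
from st import *
from scipy import ndimage as nd
p,R=eye_pose(.1243,0); m.move_l(p,R,.1); b=m.current_force(); m.set_gripper(0,110); print(m.current_time(),m.current_grip_width(),b.round(1),m.current_force().round(1))
for h in(.003,.007,.011):
    f,e=goe(.1243,h); f=f-b; print(h,np.round([f@U,f@V,f[2]],1),(e*1e3).round(1))
for se in(.130,.137,.144,.151,.156,.1597):
    f,e=goe(se,.011); f=f-b; print(se,np.round([f@U,f@V,f[2]],1),(e*1e3).round(1))
    if abs(f@U)>20 or abs(f[2])>15: print("abort"); break
m.dwell(.2); f=m.current_force()-b; print(np.round([f@U,f@V,f[2]],1),m.current_time(),((m.current_ee_pos()-eye_pose(.1597,.011)[0])*1e3).round(1)); snap("over")
im,d,W,z=load("over"); W2=(W-H)@np.array([U,V,[0,0,1]]).T
def comp(n,lo,hi,x0,x1,yw=.02):
    q=(W2[...,2]>lo)&(W2[...,2]<hi)&(W2[...,0]>x0)&(W2[...,0]<x1)&(abs(W2[...,1])<yw); L,k=nd.label(q)
    for i in range(1,k+1):
        g=L==i
        if g.sum()<30: continue
        P=W2[g]; c,s,a=cv2.minAreaRect((P[:,:2]*1000).astype(np.float32)); print(n,g.sum(),np.round(c,1),np.round(s,1),round(a,1),np.median(P[:,2]).round(4))
comp("head",.0455,.0495,.14,.18); comp("ring",.0505,.06,.145,.18)
a=cv2.imread("pics/over.png")[0:300,150:410]; cv2.imwrite("pics/overz.png",cv2.resize(a,None,fx=2,fy=2))
E
```

```text
20.3417 0.09517413505218712 [ 0.3 -0.8  0. ] [-1.5 -1.3  6.1]
0.003 [1.2 0.9 1.9] [ 0.3 -0.1  0.4]
0.007 [ 1.8 -0.5  2.7] [ 0.2 -0.2  0.1]
0.011 [1.3 0.3 2. ] [ 0.1 -0.1  0. ]
0.13 [-2.2  0.8  1.9] [-0.1  0.2 -0.2]
0.137 [-4.7  0.1  1.1] [-0.2  0.  -0.1]
0.144 [-4.7  0.   0.5] [-0.2 -0.2 -0.2]
0.151 [-6.1  0.1 -0.5] [-0.3 -0.4 -0.2]
0.156 [-7.1  0.3 -0.3] [-0.4 -0.5 -0.3]
0.1597 [-7.2 -0.7  0.3] [-0.4 -0.6 -0.4]
[-6.6  0.1 -0.3] 23.0833 [-0.4 -0.8 -0.4]
head 394 [ 1.594e+02 -1.000e-01] [10.4 11.5] 1.1 0.0477
ring 1088 [157.6  -0.7] [24.1 23.8] 45.2 0.0528
```

View pics/overz.png

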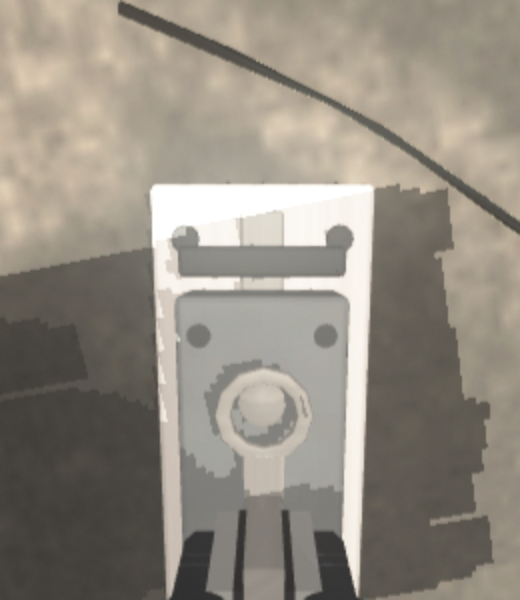

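The ring surrounds the head in view but sits about 1.9 mm short (ring 157.6, head 159.5). I'll correct, recheck, then lower if it's centred.

```bash
python3 - <<'E'
from st import *
def ring(n):
    snap(n); im,d,W,z=load(n); W2=(W-H)@np.array([U,V,[0,0,1]]).T; o=[]
    for lo,hi in((.0455,.0495),(.0505,.06)):
        q=(W2[...,2]>lo)&(W2[...,2]<hi)&(W2[...,0]>.1465)&(W2[...,0]<.18)&(abs(W2[...,1])<.02); P=W2[q][:,:2]*1000
        c,r=cv2.minEnclosingCircle(P.astype(np.float32)); o.append(np.array(c)); print(n,np.round(c,2),round(r,2))
    return o
b=np.array([.3,-.8,0]); se,v=.1616,.0
goe(se,.011,v=v); m.dwell(.3); hd,rg=ring("o2"); hd=np.array([159.6,-.2]); e=hd-rg; print("err",e)
se+=e[0]*1e-3; v+=e[1]*1e-3
if np.abs(e).max()<2:
    for h in(.010,.009,.008,.007,.006,.005,.004,.003,.002,.001,.0004):
        f,er=goe(se,h,.02,v=v); f=f-b; print(h,np.round([f@U,f@V,f[2]],1),(er*1e3).round(1))
        if f[2]>8: print("contact"); break
print(m.current_time(),se,v)
snap("low"); a=cv2.imread("pics/low.png")[0:300,150:410]; cv2.imwrite("pics/lowz.png",cv2.resize(a,None,fx=2,fy=2))
E
```

```text
o2 [158.81  -0.31] 7.03
o2 [158.83  -0.32] 13.02
err [0.76581726 0.12403058]
0.01 [-8.3  0.6 -0.5] [-0.4 -0.8 -0.4]
0.009 [-8.1 -1.  -0.7] [-0.4 -0.8 -0.3]
0.008 [-7.4 -0.2  0.1] [-0.4 -0.8 -0.3]
0.007 [-8.4  0.2 -1.3] [-0.4 -0.8 -0.3]
0.006 [-7.1 -0.1  0.8] [-0.4 -0.8 -0.3]
0.005 [-7.6  0.1 -0.1] [-0.4 -0.8 -0.3]
0.004 [-8.1  1.   0.8] [-0.4 -0.8 -0.3]
0.003 [-7.5 -0.4  0.3] [-0.4 -0.8 -0.2]
0.002 [-7.6 -1.3  1.4] [-0.4 -0.8 -0.2]
0.001 [-8.3  1.   3.4] [-0.3 -0.9  0.1]
0.0004 [-11.1   1.9   9.6] [-0.2 -1.   0.6]
contact
26.4833 0.16236581726074217 0.0001240305781364441
```

View pics/lowz.png

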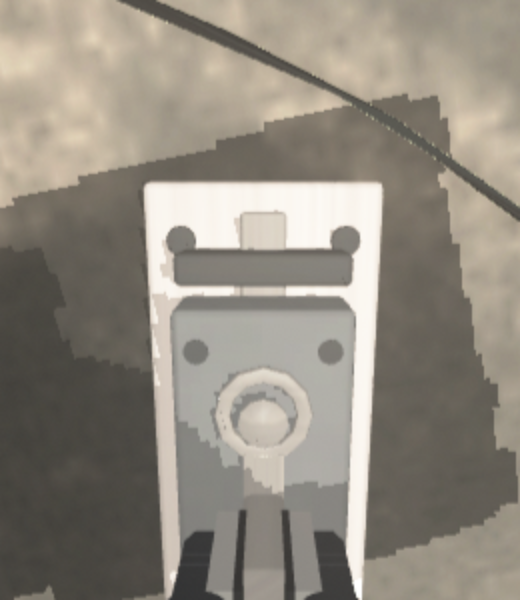

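The eye is down at the carriage height, with the ring round the post below its head. I'll ease it back 3.5 mm, release, retreat and check.

```bash
python3 - <<'E'
from st import *
from scipy import ndimage as nd
b=np.array([.3,-.8,0]); v=.0001
for se in(.1613,.1601,.1588):
    f,er=goe(se,.0008,.02,v=v); f=f-b; print(se,np.round([f@U,f@V,f[2]],1))
m.set_gripper(.45,100); p=m.current_ee_pos(); m.move_l(p+[0,0,.06],None,.12); m.dwell(.3)
print(m.current_time(),m.current_force().round(1)); snap("fin")
im,d,W,z=load("fin"); W2=(W-H)@np.array([U,V,[0,0,1]]).T
for n,lo,hi,x0,x1 in(("blade",.074,.09,.09,.16),("hook",.07,.09,-.03,.03),("head",.0455,.052,.14,.18),("ring",.042,.0455,.14,.175)):
    q=(W2[...,2]>lo)&(W2[...,2]<hi)&(W2[...,0]>x0)&(W2[...,0]<x1)&(abs(W2[...,1])<.016); P=W2[q]
    if len(P)>20: print(n,len(P),P.min(0).round(4),P.max(0).round(4),np.median(P,0).round(4))
cv2.imwrite("pics/finz.png",cv2.resize(im[0:400,130:430,::-1],None,fx=1.5,fy=1.5))
E
```

```text
0.1613 [-7.9  0.8  5.6]
0.1601 [-6.1 -0.2  4.6]
0.1588 [-7.1 -0.7  5.7]
28.6333 [ 0.8  0.8 -0.3]
blade 695 [ 0.1117 -0.0051  0.0741] [0.1358 0.0043 0.0826] [ 0.125  -0.0004  0.0807]
head 258 [ 0.1514 -0.0056  0.0456] [0.1656 0.0093 0.0497] [ 0.16   -0.0004  0.0476]
ring 618 [ 0.14   -0.0145  0.042 ] [0.1749 0.0158 0.0453] [ 0.1527 -0.0011  0.0435]
```

View pics/finz.png

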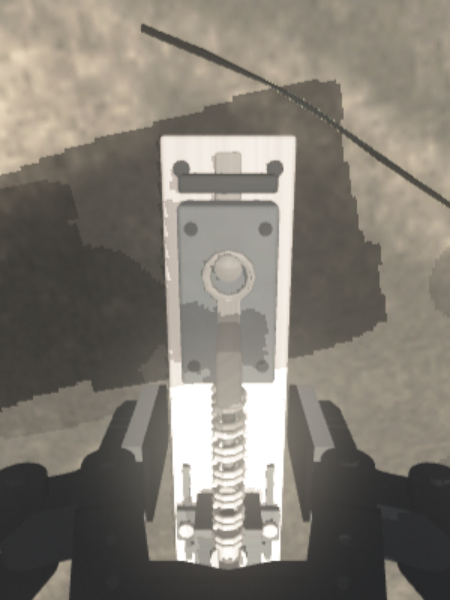

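The ring sits under the head at (228,273), 4 mm back from the post. It is down, level and under tension, and the gripper is clear.

```bash
python3 -c "
from bench import manip as m
print(m.sign_off(),m.current_time())"
```

```text
the job is handed in; nothing more can be done
the job is handed in; nothing more can be done
```

The spring is fitted and the job is handed in at about 29 s: the leg went fully down into the anchor hole with the spring slack, and the eye sits under the post head, stretched about 32 mm; no verdict came back.

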